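# Lock the cup into the food press and try its lever

### The job

Make the shrimp-food press ready: take the steel cup by its handle, put it up into the underside of the press head and twist it until its lugs lock, with the handle pointing straight out to the front beside the lever, then let go so that it hangs there. After that push the press lever fully down and let it come back up gently all the way, under control, without letting it snap back. Do not knock the other things on the shelf about.

Things in the scene. Friction and masses are not known exactly. Their poses are not given: they have to be found in the camera images.
- press: Fixed food press. Origin on the table right under the vertical axis of its round head; z up; front is -x; the lever is on its -y side. Head: 112 mm across, clear skirt (from z 194 mm) below a steel housing, top at z 280 mm, held by a grey column (46 x 56 mm) at x +115, y -95 mm. Base plate 12 mm high below it (x -40 to 160, y -210 to 40 mm).
- press_flange (a point): On the head's axis, z 200 mm: top of the socket's flange ring (6 mm thick, inner radius 36 mm) on which the lugs rest. Open downward; skirt inner radius 50, flat ceiling 25 mm above this point. Three gaps in the flange, 40 degrees wide, centred 135, 255, 15 degrees counterclockwise (from above) from press +x. After each gap, counterclockwise: a lip, a pocket, a stop (see press_lock).
- press_enter (a point): Where point cup_grip is when the cup goes straight up through the gaps (here at the locked height): 120 mm from the axis, 135 degrees counterclockwise from press +x, below the short rib on the housing, z 168 mm. Cup yaw = press yaw minus 45 degrees. The lugs then clear the gap edges by about 3 mm each side, the cup the flange by 4 mm.
- press_lock (a point): Where cup_grip is when locked: 120 mm in front (-x) of the axis, under the long rib, z 168 mm, cup yaw = press yaw, cup underside z 128 mm. From press_enter turn 45 degrees counterclockwise (from above) held 8 mm higher (12 at most) to pass a 4 mm lip 20 to 28 degrees on; then lower it: the lugs drop into pockets with about 4 degrees play, stop beyond.
- cup: Loose steel cup, 0.16 kg, on the table: round, outer radius 32 mm, 85 mm high, open on top, origin at the centre of its underside, z up. Three lugs (16 mm wide, 6 mm thick, z 72 to 78 mm, reaching out to radius 44 mm), one above the handle and two 120 degrees to either side. Its straight black plastic handle points along its own -x: 22 mm wide, 22 mm high (z 29 to 51 mm), ending 158 mm from the cup's axis.
- cup_grip (a point): Centre of the handle's cross-section, 120 mm from the cup's axis (cup -x) and 40 mm above the underside: a good place to grip from above, across the handle, clear of the press head. Same axes as the cup.
- lever (a joint): Press lever angle in rad: 0 = up at rest (its spring holds it there), 0.55 = fully down on its stop. About 4 N at the pad starts it and 8 N holds it down. Let go, it snaps up hard; eased means well below 1.5 rad/s on the way up.
- lever_pad (a point): Centre of the upper face of the black pad (44 x 36 mm, 14 mm thick) at the end of the lever; moves with the lever. The level pivot axis runs along press y at press x +55, y -175, z 235 mm; the pad is 125 mm in front of it. The pad moves down about 68 mm (273 to 204 mm high), nearly straight; push it from above.
- pad_holder: Bystander: black plastic algae pad holder, 80 x 70 x 57 mm, origin under its centre.
- dish: Bystander: round stainless feeding dish, 110 mm across, 32 mm high, origin under its centre.
- tower_low: Bystander: lower ceramic shrimp tower, 90 x 90 x 60 mm, origin under its centre.
- tower_top: Bystander: the same, stacked on the lower one.
- jar: Bystander: closed glass jar, 80 mm across, 120 mm high, origin under its centre.
- brush: Bystander: brush 180 mm long, lying on the table.
There are look-alikes about, which are no part of the job. Of the things that look like the cup, take the one that is farthest from the robot's base at the start.

How it is judged:
On the way, in this order (a step that is already met when the one before it is completed fails the run):
1. the cup is lifted clear of the table (height (world z) of cup above 0.03 m), for 0.1 s.
2. the cup is up in the head with its lugs above the flange, handle not yet turned to the front (z of cup in the frame of press above 0.1275 m and horizontal distance between cup and press below 0.01 m and y of cup_grip in the frame of press above 0.04 m), for 0.05 s.
3. the cup is turned and locked, handle to the front, and let go (horizontal distance between cup and press below 0.007 m and z of cup in the frame of press between 0.1245 and 0.1305 m and y of cup_grip in the frame of press between -0.017 and 0.017 m and x of cup_grip in the frame of press below -0.09 m and angle between cup's own z axis and vertical below 0.07 rad and contact force between the fingers and cup below 0.3 N), for 0.3 s.
4. the lever is pushed fully down, the cup still locked (value of joint lever above 0.5 rad and horizontal distance between cup and press below 0.007 m and z of cup in the frame of press between 0.1245 and 0.1305 m and y of cup_grip in the frame of press between -0.017 and 0.017 m and x of cup_grip in the frame of press below -0.09 m and angle between cup's own z axis and vertical below 0.07 rad), for 0.1 s.
At the end, for the whole second after the job is handed in: The cup hangs locked in the press head, released and still: within 7 mm of the head's axis, its origin 124.5 to 130.5 mm high, upright within 4 degrees, its handle pointing to the press's front (grip point within 17 mm of the press's x axis); the lever is back up (below 0.05 rad) (all of step 3 and value of joint lever below 0.05 rad and linear speed of cup below 0.02 m/s); the robot touches nothing.
It fails at once if the lever snaps back (rises faster than 1.5 rad/s) (velocity of joint lever below -1.5 rad/s).
It fails at once if another thing is pushed more than 30 mm or tipped over (distance of any of pad_holder, dish, tower_low, tower_top, jar, brush from where it was at the start of the episode above 0.03 m or angle between any of pad_holder, dish, tower_low, tower_top, jar's own z axis and vertical above 0.5 rad).
It also fails if it takes over 67 s, if anything falls off the work surface, if the arm or the gripper's body presses on something with over 40 N, if the wrist force passes 120 N, or if a joint passes its speed limit or range.

### The arm

A 6-joint arm with a two-finger parallel gripper is mounted at the origin on the work surface. World frame = base frame: x ahead of the robot, y to its left, z up, the work surface at z = 0. Lengths are in m, angles in rad, forces in N, time in s.
With the tool pointing down it reaches from about 0.3 to 0.875 m from the base axis. Payload 6.4 kg.
Tool frame: the origin (TCP) lies midway between the tips of the shut fingers; the grasp point (between the pads) lies 19 mm behind it; x points along the fingers, y is the direction in which the jaws open and shut, and the axes are right-handed (so a half turn about x gives the same grasp; the last joint's range is limited). The gripper opens to 85 mm and grips with 20 to 120 N. Pads are 22 mm wide; open, the fingers measure 114 mm over their backs; the gripper's body (76 mm by 85 mm) begins 54 mm behind the grasp point. The pads swing forward as they close: fully open they stand 13 mm farther back than shut.
Start: joints at [1.022, 0.181, 1.607, -0, 1.354, -0.206], TCP at [0.193, 0.542, 0.231] pointing down, gripper open.
Joint ranges: [-2.99, 2.99], [-0.89, 2.07], [0.3, 2.58], [-1.14, 4.28], [0, 2.63], [-3.12, 3.12]. Speed limits (rad/s): [2.57, 2.57, 3.01, 3.14, 3.14, 3.14].

### API

Orientations are given as a unit quaternion [w, x, y, z].
In Python, from bench import ctrl gives the robot as it stands.
- The arm moves only by the tool step_arm, never from a script. Its argument "motion" is a list of rows, each a list of 7 numbers: the shift along the tool's x, y, z in mm, then the turn, a rotation vector about the tool's x, y, z in degrees, then the closure in counts, from 0 (fully open) to 255 (shut). In form: [[tx, ty, tz, rx, ry, rz, hand], ...]. A call has 1 to 10 rows; each row is the pose to reach, as a shift and turn from the pose commanded when the call began, along the tool's axes at that moment; what a row does not reach only later rows make up. A row lasts 1/8 s, in which the tool goes at most 62.5 mm and 10.7 degrees, less where a joint would pass 70% of its speed; a pose out of reach is approached as far as the arm can. A call with a gripper value outside its range is refused whole. The fingers move at their own pace and stop on an object; the grip force is fixed at half the most. Time passes only in rows, so rows that repeat a pose let the fingers close. It gives the time, the measured TCP pose, the force and the opening at its end, in the units of the state.
- ctrl.get_obs(): the state, without advancing time (a new reading comes with each control period).
- ctrl.camera(name): name is "scene" or "top" or "wrist"; returns (picture, depth): 420x560x3 uint8, red, green, blue; 420x560 float32, m along the optical axis (not along the pixel's ray), 0 where there is no reading.
- ctrl.camera_info(name): a dict with "fx", "fy", "cx", "cy" (pixels), "T" (4x4, takes a point from camera to world coordinates); the wrist camera has in their place "hand_eye" (4x4, takes a point from camera to tool coordinates, whose origin is the TCP and whose axes are the tool frame's). Camera axes: x right, y down, z forward; pixel columns grow to the right and rows downward; lengths in m; the calibration is good to about 2 mm. A picture is of the moment at which its call begins: read the wrist's pose just before it. camera_info takes no time and is no camera call.
- ctrl.hand_in(): hands the job in, once; it reports no verdict.
The state is a dict: "time_s": time; "q": joint angles; "dq": joint speeds; "joint_efforts": joint torques, N m; "eef_pos": TCP position; "eef_rot": TCP orientation; "wrist_force": force on the tool from outside, world axes, zero at the start; "torque": the same for the moment, N m; "opening": opening from 0.0 (shut) to 1.0 (fully open).
Only numpy, scipy, OpenCV 4.12 (cv2) and the standard library are available. Lean on these libraries where they do the work, as an engineer would, in place of code of your own. Each camera call takes 0.05 s, during which the arm holds its last target. There are 200 camera calls.

## Working session

There is one attempt and no reset: what is moved stays moved. The work goes in short steps, Python scripts to look and compute and a tool call to move; the robot and the scene stay as the last step left them, time stands still between calls to the robot, and variables do not carry over. Pictures are saved under pics/ and viewed, about 8 in all and at most 12, crops included, and the job is handed in when it is done.

Besides the shell and the picture viewer there is one more tool, called by a JSON object that holds its "fn" and its "kwargs", one argument or row to a line. step_arm: Moves the arm, as the interface text tells. Its arguments: {"type":"object","properties":{"motion":{"type":"array","items":{"type":"array","items":{"type":"number"}}}},"required":["motion"]}

```bash
mkdir -p pics
cat > h.py <<'E'
import numpy as np, cv2
from bench import ctrl
from scipy.spatial.transform import Rotation as R
def snap(name,tag):
    o=ctrl.get_obs(); im,d=ctrl.camera(name); i=ctrl.camera_info(name)
    if name=="wrist":
        T=np.eye(4);q=o["eef_rot"];T[:3,:3]=R.from_quat([q[1],q[2],q[3],q[0]]).as_matrix();T[:3,3]=o["eef_pos"];T=T@np.array(i["hand_eye"])
    else: T=np.array(i["T"])
    np.savez(f"pics/{tag}.npz",im=im,d=d,T=T,K=[i["fx"],i["fy"],i["cx"],i["cy"]])
    cv2.imwrite(f"pics/{tag}.png",im[:,:,::-1]); return o
def load(tag):
    z=np.load(f"pics/{tag}.npz"); d=z["d"];fx,fy,cx,cy=z["K"];T=z["T"]
    v,u=np.indices(d.shape); P=np.stack([(u-cx)/fx*d,(v-cy)/fy*d,d],-1)
    W=P@T[:3,:3].T+T[:3,3]; W[d==0]=np.nan
    return z["im"],W
def rel(pos,rot=None):
    "world target -> tool shift mm, rotvec deg (rot: Rotation target)"
    o=ctrl.get_obs();q=o["eef_rot"];r=R.from_quat([q[1],q[2],q[3],q[0]])
    s=r.inv().apply(np.array(pos)-o["eef_pos"])*1000
    rv=np.degrees((r.inv()*rot).as_rotvec()) if rot is not None else 0
    return s.round(1),rv
E
python3 - <<'E'
from h import *
o=snap("top","top0"); snap("scene","scene0")
print(o)
for n in("top","scene"): 
    i=ctrl.camera_info(n);print(i["fx"],np.array(i["T"]).round(3).tolist())
print(ctrl.camera_info("wrist")["hand_eye"])
a=cv2.imread("pics/top0.png");cv2.imwrite("pics/top0b.png",cv2.resize(a,(800,600)))
E
```

```text
{'time_s': 0.0, 'q': array([ 1.02169445e+00,  1.81540283e-01,  1.60800585e+00, -1.40743012e-05,
        1.35378148e+00, -2.06294293e-01]), 'dq': array([-3.03482369e-05,  8.67990192e-05, -6.81984947e-04, -4.81666436e-04,
        4.02411712e-04, -1.55673097e-03]), 'joint_efforts': array([-6.37321336e-04, -4.44880700e+01, -3.51329005e+01, -3.86160909e-04,
        9.25687433e-03,  4.42000655e-06]), 'eef_pos': array([0.19296946, 0.54107259, 0.23038561]), 'eef_rot': array([ 0.69652328,  0.12003513,  0.69696667, -0.12117904]), 'wrist_force': array([ 0.52846156,  0.13346441, -0.45976058]), 'torque': array([-0.05882587, -0.00351327, -0.00763549]), 'opening': 1.0017691751758488}
540.8448398170509 [[0.05, -0.977, 0.206, 0.161], [-0.999, -0.051, 0.004, -0.041], [0.007, -0.205, -0.979, 1.771], [0.0, 0.0, 0.0, 1.0]]
385.74654747790146 [[0.744, 0.399, -0.536, 1.132], [0.668, -0.446, 0.595, -0.764], [-0.002, -0.801, -0.599, 0.892], [0.0, 0.0, 0.0, 1.0]]
[[-5.03268910e-04 -3.14306501e-01  9.49321426e-01 -1.42211523e-01]
 [ 9.99999873e-01 -1.38713282e-04  4.84209401e-04 -2.36760654e-04]
 [-2.05066719e-05  9.49321549e-01  3.14306531e-01 -8.06824201e-02]
 [ 0.00000000e+00  0.00000000e+00  0.00000000e+00  1.00000000e+00]]
```

View pics/top0b.png

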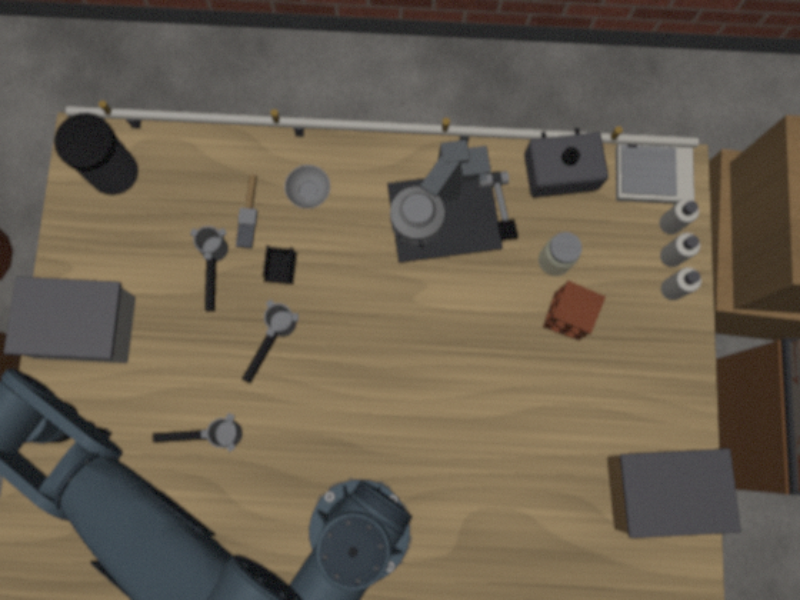

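View pics/scene0.png

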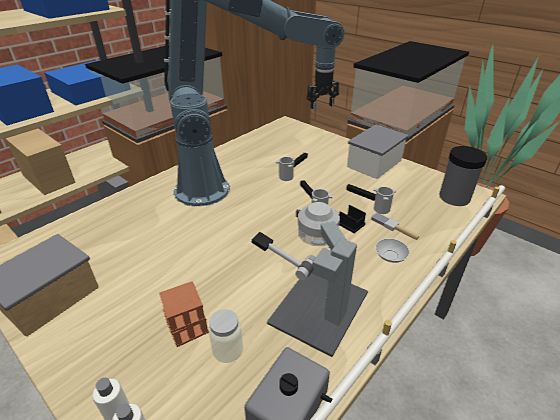

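The top view shows three cup-like items, with cups at (212,245), (282,320) and (225,432) in the 800-px picture. The press head is at (415,212) and the lever pad at (508,230). The one farthest from the base (which sits near (400,540)) is the first, and its handle points down to (210,308).

Run:
```python
from h import *
im,W=load("top0"); s=560/800
def reg(u0,v0,u1,v1,zl,zh):
    w=W[int(v0*s):int(v1*s),int(u0*s):int(u1*s)].reshape(-1,3); w=w[np.isfinite(w[:,2])]
    return w[(w[:,2]>zl)&(w[:,2]<zh)]
def circ(p):
    A=np.c_[p[:,:2],np.ones(len(p))];x=np.linalg.lstsq(A,(p[:,:2]**2).sum(1),rcond=None)[0];c=x[:2]/2
    return c,np.sqrt(x[2]+c@c)
for n,b in dict(A=(190,222,235,268),B=(262,300,302,338),C=(205,412,245,455)).items():
    p=reg(*b,.065,.1); print(n,len(p),p.mean(0).round(4),p.min(0).round(3),p.max(0).round(3),circ(p))
    c,r=cv2.minEnclosingCircle((p[:,:2]*1000).astype(np.float32));print(c,r)
for n,b in dict(A=(195,255,225,315),B=(240,325,285,385),C=(150,425,212,445)).items():
    p=reg(*b,.035,.062); m=p.mean(0);u,S,vt=np.linalg.svd(p[:,:2]-m[:2]);print(n,len(p),m.round(4),vt[0],np.percentile(p[:,2],[10,50,90]),np.ptp((p[:,:2]-m[:2])@vt[0]))
p=reg(380,175,455,250,.27,.29);print("headtop",len(p),p.mean(0).round(4),p.min(0),p.max(0))
p=reg(380,175,455,250,.19,.4);print("head z",np.percentile(p[:,2],[1,10,30,50,70,90,99]))
p=reg(385,175,450,245,.2,.33);c,r=cv2.minEnclosingCircle((p[:,:2]*1000).astype(np.float32));print(c,r)
p=reg(480,210,525,245,.25,.3);print("pad",len(p),p.mean(0).round(4),p.min(0).round(3),p.max(0).round(3))
p=reg(380,170,510,270,.006,.018);r=cv2.minAreaRect((p[:,:2]*1000).astype(np.float32));print("base",len(p),r,cv2.boxPoints(r))
a=cv2.imread("pics/top0.png")[105:225,100:390];cv2.imwrite("pics/c.png",cv2.resize(a,None,fx=2.75,fy=2.75,interpolation=2))
```

```text
A 201 [0.6262 0.3756 0.0793] [0.583 0.337 0.065] [0.658 0.42  0.093] (array([0.62665502, 0.37661468]), np.float64(0.03262842811181322))
(627.2203369140625, 378.35369873046875) 45.409847259521484
B 181 [0.4564 0.2031 0.0806] [0.415 0.16  0.065] [0.494 0.234 0.099] (array([0.45630674, 0.20285302]), np.float64(0.03271974146523959))
(456.4156494140625, 203.16152954101562) 43.544349670410156
C 176 [0.1999 0.3018 0.0813] [0.161 0.273 0.065] [0.24  0.342 0.096] (array([0.19944959, 0.30272946]), np.float64(0.03221185425500244))
(199.46597290039062, 300.2190856933594) 41.88694381713867
A 288 [0.5309 0.3678 0.0505] [-0.9986394  -0.05214745] [0.04307023 0.0510858  0.05675214] 0.13137673829742383
B 291 [0.3691 0.2423 0.0503] [-0.89371648  0.44863221] [0.043544   0.05076366 0.05644563] 0.13572552724795545
C 258 [0.1875 0.4043 0.0507] [-0.10907007  0.99403406] [0.04577544 0.05106366 0.05578401] 0.1266682214250261
headtop 542 [ 0.6639 -0.0918  0.2787] [ 0.61775007 -0.14781401  0.27000451] [ 0.73716251 -0.05105073  0.28936673]
head z [0.20151515 0.24631441 0.25971719 0.26595987 0.27339527 0.28222895
 0.28723897]
(672.8993530273438, -102.70635986328125) 81.636962890625
pad 219 [ 0.6311 -0.2713  0.2729] [ 0.605 -0.294  0.256] [ 0.67  -0.252  0.288]
base 2153 ((727.5116577148438, -164.27810668945312), (249.43212890625, 310.10162353515625), 2.5635740756988525) [[ 595.9853     -14.960762 ]
 [ 609.8555    -324.752    ]
 [ 859.038     -313.59546  ]
 [ 845.1678      -3.8041992]]
```

View pics/c.png

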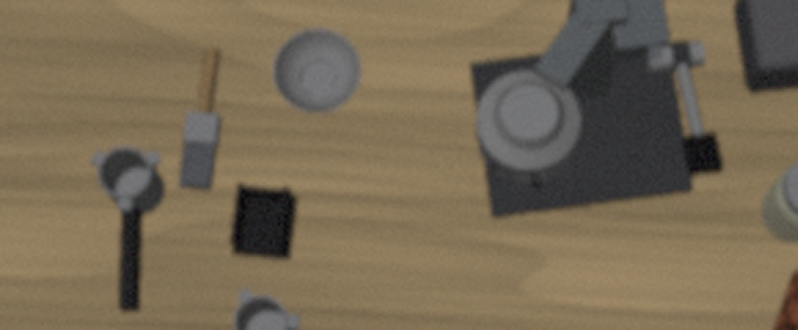

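```bash
cat >> h.py <<'E'
def down(yawdeg):  # tool x down, tool z along world yaw
    c,s=np.cos(np.radians(yawdeg)),np.sin(np.radians(yawdeg))
    return R.from_matrix(np.array([[0,-s,c],[0,c,s],[-1,0,0]]))
E
python3 - <<'E'
from h import *
print(rel([.508,.368,.231],down(4)))
E
```

```text
(array([ -0.6, -57.2, 354.9]), array([-23.63893131,  -0.03697777,   0.08340219]))
```

{"fn": "step_arm", "kwargs": {
  "motion": [
    [0,-10,59,-8,0,0,0],
    [0,-20,118,-16,0,0,0],
    [0,-30,177,-23.6,0,0,0],
    [0,-39,236,-23.6,0,0,0],
    [0,-48,295,-23.6,0,0,0],
    [0,-57,355,-23.6,0,0,0],
    [0,-57,355,-23.6,0,0,0],
    [0,-57,355,-23.6,0,0,0]
  ]
}}

```text
time_s: 1.1
eef_pos: [0.5079, 0.3683, 0.2305]
eef_rot: [0.706, -0.024, 0.707, 0.024]
wrist_force: [0.5, 0.5, 0.4]
opening: 0.999
```

Run:
```python
from h import *
o=snap("wrist","w1");print(o["time_s"],o["eef_pos"])
a=cv2.imread("pics/w1.png");cv2.imwrite("pics/w1b.png",cv2.resize(a,(800,600)))
```

```text
1.1 [0.50793364 0.36834044 0.2305085 ]
```

View pics/w1b.png

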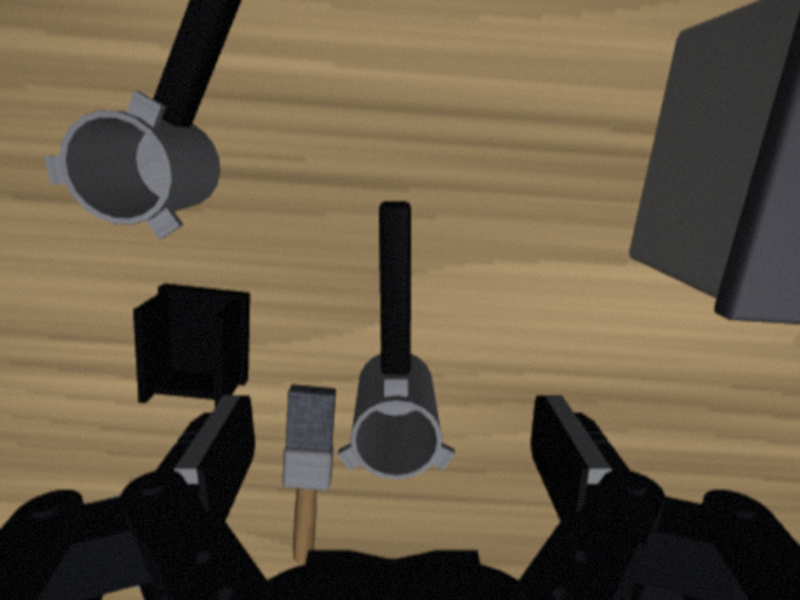

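The wrist view shows the cup rim centred at (396,438) with its handle running up to (395,205). The brush lies left at (310,440), and the pad holder at (193,343). There is space on both sides of the handle.

Run:
```python
from h import *
im,W=load("w1");s=.7
w=W[int(190*s):int(350*s),int(365*s):int(425*s)].reshape(-1,3);g=im[int(190*s):int(350*s),int(365*s):int(425*s)].reshape(-1,3).max(1)
p=w[(g<50)&(abs(w[:,2]-.051)<.01)];m=p.mean(0);vt=np.linalg.svd(p[:,:2]-m[:2])[2][0]
t=(p[:,:2]-m[:2])@vt;n=(p[:,:2]-m[:2])@[-vt[1],vt[0]]
print(len(p),m,vt,np.degrees(np.arctan2(vt[1],vt[0])),t.min(),t.max(),np.ptp(n),np.median(p[:,2]))
print("tip",m[:2]+vt*(t.min() if vt[0]>0 else t.max()))
w=W[int(395*s):int(480*s),int(340*s):int(460*s)].reshape(-1,3);p=w[abs(w[:,2]-.085)<.006]
A=np.c_[p[:,:2],np.ones(len(p))];x=np.linalg.lstsq(A,(p[:,:2]**2).sum(1),rcond=None)[0];c=x[:2]/2
print(len(p),"cup",c,np.sqrt(x[2]+c@c),np.median(p[:,2]), np.degrees(np.arctan2(*(c-m[:2])[::-1])))
```

```text
2109 [0.51330181 0.3701862  0.05021516] [0.99706434 0.07656824] 4.391335026179873 -0.049290112095057216 0.054537874595316636 0.020082292415212154 0.05030080931440539
tip [0.4641564  0.36641215]
968 cup [0.62068194 0.37821228] 0.029743541931463852 0.0840592899099204 4.2745971641848595
```

{"fn": "step_arm", "kwargs": {
  "motion": [
    [50,1.5,-6,-0.4,0,0,0],
    [100,1.5,-6,-0.4,0,0,0],
    [150,1.5,-6,-0.4,0,0,0],
    [185,1.5,-6,-0.4,0,0,0],
    [209,1.5,-6,-0.4,0,0,0],
    [209,1.5,-6,-0.4,0,0,0],
    [209,1.5,-6,-0.4,0,0,255],
    [209,1.5,-6,-0.4,0,0,255],
    [209,1.5,-6,-0.4,0,0,255],
    [209,1.5,-6,-0.4,0,0,255]
  ]
}}

```text
time_s: 2.4
eef_pos: [0.5028, 0.3698, 0.0231]
eef_rot: [0.707, -0.027, 0.706, 0.027]
wrist_force: [0.1, -0.9, 3.6]
opening: 0.248
```

{"fn": "step_arm", "kwargs": {
  "motion": [
    [-25,0,0,0,0,0,255],
    [-70,0,0,0,0,0,255],
    [-120,-5,0,0,0,0,255],
    [-170,-40,5,-2,0,0,255],
    [-220,-80,10,-5,0,0,255],
    [-265,-125,15,-5,0,0,255],
    [-310,-170,20,-5,0,0,255],
    [-350,-215,25,-5,0,0,255],
    [-390,-255,25,-5,0,0,255],
    [-425,-293,25,-5,0,0,255]
  ]
}}

```text
time_s: 3.65
eef_pos: [0.5493, 0.0777, 0.449]
eef_rot: [0.705, -0.058, 0.705, 0.057]
wrist_force: [0.8, 0.2, -1.5]
opening: 0.244
```

{"fn": "step_arm", "kwargs": {
  "motion": [
    [0,0,0,0,0,0,255],
    [0,0,0,0,0,0,255]
  ]
}}

```text
time_s: 3.9
eef_pos: [0.5492, 0.0796, 0.4463]
eef_rot: [0.704, -0.057, 0.705, 0.058]
wrist_force: [-0.2, 0.7, -0.6]
opening: 0.242
```

Run:
```python
from h import *
o=snap("wrist","w2");print(o["time_s"],o["eef_pos"],o["opening"],o["wrist_force"],ctrl.camera_info("wrist")["fx"])
a=cv2.imread("pics/w2.png");cv2.imwrite("pics/w2b.png",cv2.resize(a,(800,600)))
```

```text
3.9 [0.54917623 0.07956224 0.44627145] 0.2419378184334185 [-0.1777709   0.65573673 -0.57750697] 339.06763213574015
```

View pics/w2b.png

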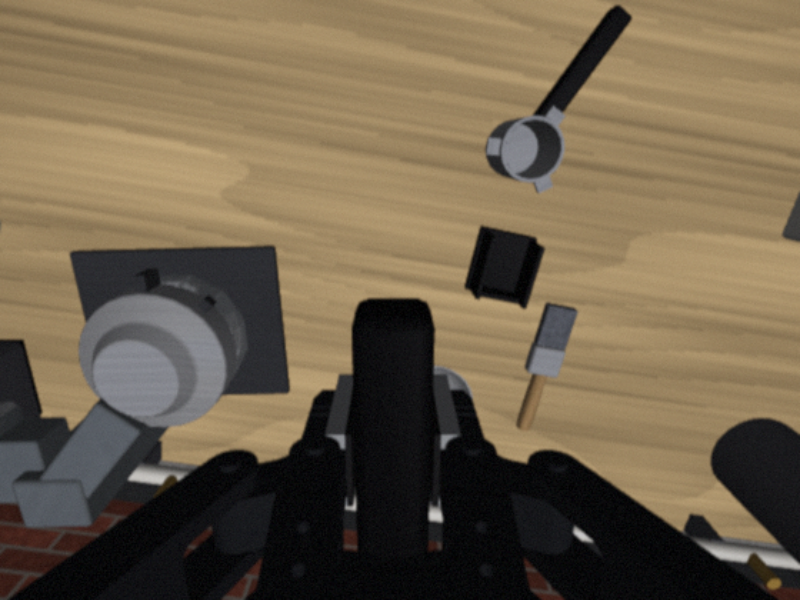

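The plate's front edge runs (72,252)-(275,247) and its +y edge (275,247)-(288,390). The head's round top is at (135,375), with the long rib at (150,278) and the short rib at (210,299). The cup hangs in the grip, out of view below.

Run:
```python
from h import *
def ray(tag,uv,z):
    f=np.load(f"pics/{tag}.npz");fx,fy,cx,cy=f["K"];T=f["T"];uv=np.atleast_2d(uv).astype(float)
    d=np.c_[(uv[:,0]-cx)/fx,(uv[:,1]-cy)/fy,np.ones(len(uv))]@T[:3,:3].T
    return T[:3,3]+d*((z-T[2,3])/d[:,2])[:,None]
im,W=load("w2"); s=.7; g=im.max(2).astype(float)
# subpixel edges wood->plate
def colEdge(us,v0,v1):
    return [(u,v0+np.argmin(np.diff(cv2.GaussianBlur(g,(3,3),0)[v0:v1,u]))+.5) for u in us]
def rowEdge(vs,u0,u1):
    return [(u0+np.argmax(np.diff(cv2.GaussianBlur(g,(3,3),0)[v,u0:u1]))+.5,v) for v in vs]
F=ray("w2",colEdge(range(56,188,4),160,190),.012)[:,:2];L=ray("w2",rowEdge(range(180,268,4),180,215),.012)[:,:2]
def line(p):
    l=cv2.fitLine((p*1000).astype(np.float32),cv2.DIST_HUBER,0,.01,.01).ravel();res=(p*1000-l[2:])@[-l[1],l[0]];return l,res.std()
lf,e1=line(F);ll,e2=line(L);print(lf,e1,ll,e2)
a1=np.degrees(np.arctan2(lf[1],lf[0]));a2=np.degrees(np.arctan2(ll[1],ll[0]));print("angles",a1,a2)
c=np.linalg.solve(np.c_[lf[:2],-ll[:2]],ll[2:]-lf[2:]);C=lf[2:]+c[0]*lf[:2];print("corner",C)
for y in ((a1-90+90)%180-90, (a2+90)%180-90):
    print("yaw",y,"origin",C+R.from_euler('z',y,degrees=True).apply([40,-40,0])[:2])
# head depth
w=W[int(285*s):int(430*s),int(75*s):int(250*s)].reshape(-1,3);w=w[w[:,2]>.15]
h,b=np.histogram(w[:,2],np.arange(.19,.3,.005));print(dict(zip(b.round(3),h)))
for lo,hi in((.274,.286),(.25,.274)):
    p=w[(w[:,2]>lo)&(w[:,2]<hi)];print(lo,len(p),cv2.minEnclosingCircle((p[:,:2]*1000).astype(np.float32)),p.mean(0))
for n,b in dict(long=(135,266,160,290),short=(202,292,217,307)).items():
    v,u=np.indices(g.shape);m=(u>b[0]*s)&(u<b[2]*s)&(v>b[1]*s)&(v<b[3]*s)&(g<60);print(n,np.nanmedian(W[m],0),m.sum())
a=im[150:330,0:260,::-1];cv2.imwrite("pics/c2.png",cv2.resize(a,None,fx=3,fy=3,interpolation=2))
```

```text
[ 1.8612145e-01 -9.8252672e-01  6.3102954e+02 -1.7694365e+02] 0.5079860488543632 [ 9.829964e-01  1.836247e-01  6.997185e+02 -3.656339e+01] 0.4967644733357857
angles -79.273476 10.580959
corner [607.6935   -53.753746]
yaw 10.726532 origin [654.4394146  -85.60995004]
yaw 10.580963 origin [654.35832817 -85.72861241]
{np.float64(0.19): np.int64(33), np.float64(0.195): np.int64(96), np.float64(0.2): np.int64(114), np.float64(0.205): np.int64(110), np.float64(0.21): np.int64(113), np.float64(0.215): np.int64(117), np.float64(0.22): np.int64(85), np.float64(0.225): np.int64(102), np.float64(0.23): np.int64(178), np.float64(0.235): np.int64(200), np.float64(0.24): np.int64(245), np.float64(0.245): np.int64(249), np.float64(0.25): np.int64(903), np.float64(0.255): np.int64(1601), np.float64(0.26): np.int64(1371), np.float64(0.265): np.int64(957), np.float64(0.27): np.int64(448), np.float64(0.275): np.int64(2223), np.float64(0.28): np.int64(625), np.float64(0.285): np.int64(0), np.float64(0.29): np.int64(0)}
0.274 2933 ((654.4398803710938, -87.23822784423828), 33.4179573059082) [ 0.65239727 -0.08605599  0.27906825]
0.25 5195 ((662.0439453125, -96.88285827636719), 67.40100860595703) [ 0.64612183 -0.0812645   0.26078121]
long [ 0.5945037  -0.09695169  0.24015157] 272
short [ 0.60527179 -0.05387481  0.23693314] 89
```

View pics/c2.png

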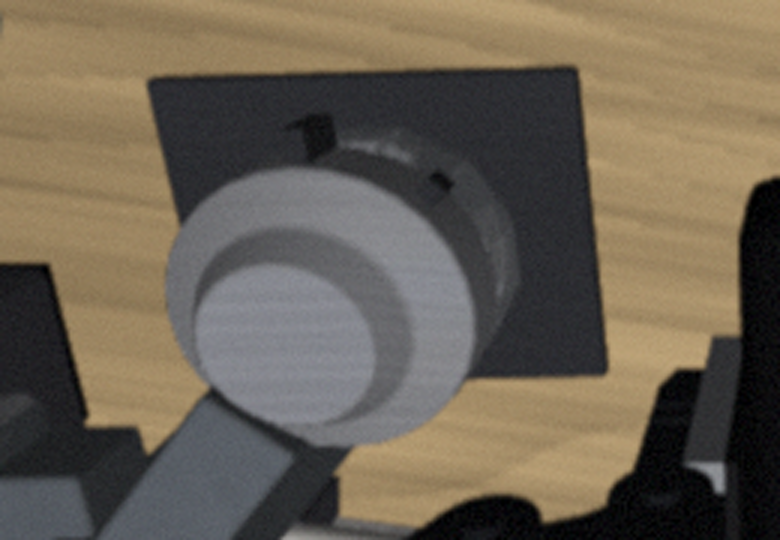

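```bash
cat >> h.py <<'E'
PR=np.array([.6542,-.0860]);PY=10.65;RG=.1192
def tcp(ang,z,rad=RG):  # ang: grip angle ccw from press +x; returns pos, rot
    a=np.radians(ang+PY);return [*(PR+rad*np.array([np.cos(a),np.sin(a)])),z],down(ang+PY-180)
E
python3 - <<'E'
from h import *
print(rel(*tcp(135,.446,RG+.13)),rel(*tcp(135,.123,RG+.13)))
E
```

```text
(array([  -0. ,   -8.7, -103.3]), array([ 4.37382362e+01, -1.60923016e-01, -2.59191718e-04])) (array([ 323. ,   -9. , -102.5]), array([ 4.37382362e+01, -1.60923016e-01, -2.59191718e-04]))
```

{"fn": "step_arm", "kwargs": {
  "motion": [
    [0,-2,-50,0,0,0,255],
    [0,-5,-100,10,0,0,255],
    [0,-9,-103,20,0,0,255],
    [0,-9,-103,30,0,0,255],
    [30,-9,-103,40,0,0,255],
    [80,-9,-103,43.7,-0.2,0,255],
    [140,-9,-103,43.7,-0.2,0,255],
    [200,-9,-103,43.7,-0.2,0,255],
    [260,-9,-103,43.7,-0.2,0,255],
    [323,-9,-103,43.7,-0.2,0,255]
  ]
}}

```text
time_s: 5.2
eef_pos: [0.448, 0.0552, 0.1221]
eef_rot: [0.677, 0.208, 0.675, -0.208]
wrist_force: [1.3, 0.6, -0.6]
opening: 0.247
```

{"fn": "step_arm", "kwargs": {
  "motion": [
    [0,0,0,0,0,0,255],
    [0,0,0,0,0,0,255]
  ]
}}

```text
time_s: 5.45
eef_pos: [0.4502, 0.0543, 0.1262]
eef_rot: [0.677, 0.209, 0.674, -0.208]
wrist_force: [1.1, -0.0, -0.2]
opening: 0.246
```

Run:
```python
from h import *
o=snap("top","t3");snap("scene","s3");print(o["time_s"],o["eef_pos"],o["opening"],o["wrist_force"],rel(*tcp(135,.123,RG+.13)))
a=cv2.imread("pics/t3.png")[90:270,180:400];b=cv2.imread("pics/s3.png")[120:300,240:460]
cv2.imwrite("pics/c3.png",np.hstack([cv2.resize(x,(400,327),interpolation=2) for x in(a,b)]))
```

```text
5.45 [0.45019196 0.05426481 0.12616537] 0.24647276175119462 [ 1.1190872  -0.03396289 -0.15715377] (array([ 4.5, -1.1, -3.1]), array([ 0.04885657,  0.44077426, -0.20232518]))
```

View pics/c3.png

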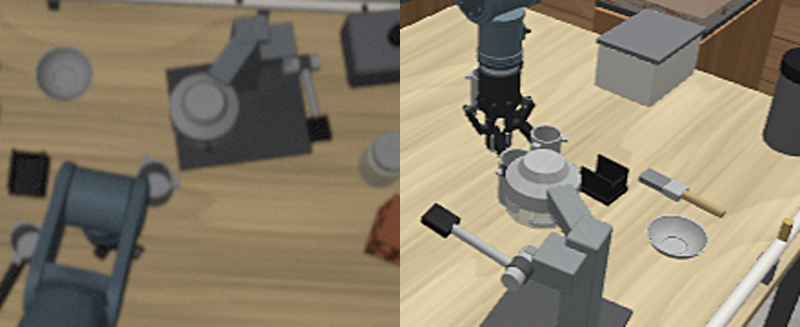

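Run:
```python
from h import *
im,W=load("t3");o=ctrl.get_obs()
print(o["time_s"],o["eef_pos"],o["dq"].round(4))
w=W[176:206,254:282].reshape(-1,3);p=w[(w[:,2]>.165)&(w[:,2]<.21)]
print(len(p),p.mean(0))
q=p
for k in range(3):
    A=np.c_[q[:,:2],np.ones(len(q))];x=np.linalg.lstsq(A,(q[:,:2]**2).sum(1),rcond=None)[0];c=x[:2]/2;r=np.sqrt(x[2]+c@c)
    d=np.hypot(*(p[:,:2]-c).T);q=p[(d<35)]
    print(c,r)
ax=np.array([.8256,-.5643]);a=(p[:,:2]-c)@ax;print("plane z: [along,lat,0]",np.linalg.lstsq(np.c_[a,(p[:,:2]-c)@[.5643,.8256],np.ones(len(a))],p[:,2],rcond=None)[0])
im,W=load("s3")
w=W[180:225,290:335].reshape(-1,3);p=w[(abs(w[:,0]-.548)<.05)&(abs(w[:,1]+.013)<.05)&(w[:,2]>.165)&(w[:,2]<.21)];print(len(p),p.mean(0),p[:,2].std(), cv2.minEnclosingCircle((p[:,:2]*1000).astype(np.float32)))
```

```text
5.55 [0.45157739 0.05381578 0.1275767 ] [-0.0038 -0.0072 -0.0009 -0.0003 -0.0048  0.0003]
154 [ 0.55833762 -0.02286178  0.1833983 ]
[ 0.55383849 -0.01682296] 0.03145812069512339
[ 0.55383849 -0.01682296] 0.03145812069512339
[ 0.55383849 -0.01682296] 0.03145812069512339
plane z: [along,lat,0] [ 0.00074198 -0.00223773  0.18338754]
109 [ 0.5313721  -0.00992812  0.18149088] 0.006340387898492202 ((538.1683349609375, -20.757490158081055), 39.642879486083984)
```

{"fn": "step_arm", "kwargs": {
  "motion": [
    [0,0,0,0,0,0,255],
    [0,0,0,0,0,0,255],
    [0,0,0,0,0,0,255],
    [0,0,0,0,0,0,255]
  ]
}}

```text
time_s: 6.05
eef_pos: [0.4494, 0.0537, 0.1249]
eef_rot: [0.677, 0.209, 0.674, -0.209]
wrist_force: [0.3, 0.5, -1.1]
opening: 0.247
```

Run:
```python
from h import *
for k in range(3): o=snap("top",f"t4{k}")
print(o["time_s"],o["eef_pos"],rel(*tcp(135,.123,RG+.13)))
ims=[load(f"t4{k}") for k in range(3)];W=np.median([w for _,w in ims],0);im=np.mean([i for i,_ in ims],0)
np.savez("pics/t4.npz",**{**dict(np.load("pics/t40.npz")),"im":im.astype(np.uint8)})
def fit(b,lo,hi,rmax,known=None):
    w=W[b[1]:b[3],b[0]:b[2]].reshape(-1,3);p=w[(w[:,2]>lo)&(w[:,2]<hi)];q=p
    print(len(p),"enclosing",cv2.minEnclosingCircle((p[:,:2]*1000).astype(np.float32)),"mean",p.mean(0).round(4))
print("cap");fit((270,120,320,175),.272,.29,0)
print("housing");fit((270,120,312,175),.24,.29,0)
print("rim");fit((254,176,282,206),.17,.2,0)
a=im[115:215,225:365].astype(np.uint8)[:,:,::-1];cv2.imwrite("pics/c4.png",cv2.resize(a,None,fx=5.7,fy=5.7,interpolation=2))
```

```text
6.15 [0.44936463 0.05372226 0.12477272] (array([ 1.7,  0.2, -1.2]), array([ 0.00614771,  0.16711519, -0.06732964]))
cap
454 enclosing ((685.3358154296875, -105.80260467529297), 67.20645141601562) mean [ 0.6598 -0.0896  0.2801]
housing
1334 enclosing ((673.5328369140625, -99.4219741821289), 80.60163116455078) mean [ 0.6625 -0.0932  0.2678]
rim
137 enclosing ((560.406494140625, -19.810131072998047), 41.176361083984375) mean [ 0.5602 -0.0233  0.1832]
```

View pics/c4.png

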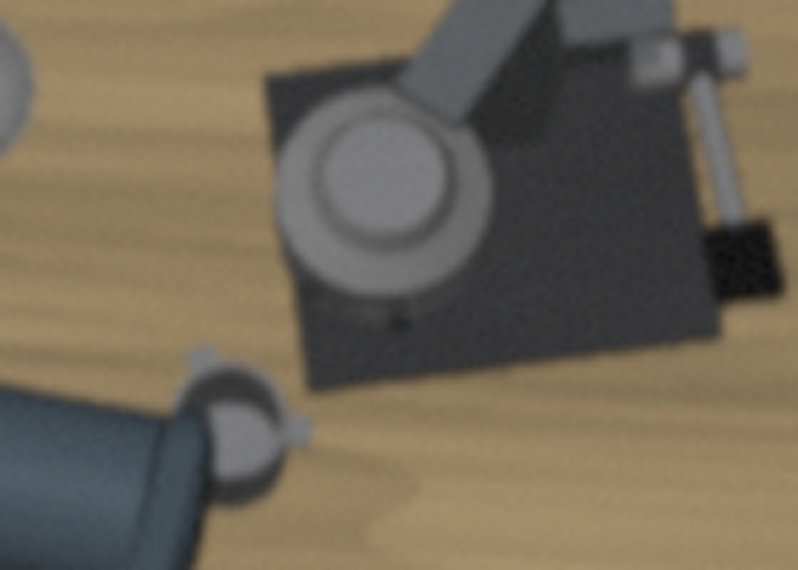

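The enlarged top view puts the press cap centre at (385,177). The cup rim centre is at (228,421), found from the lugs at (203,355) and (298,432).

```bash
cat >> h.py <<'E'
def ray(tag,uv,z):
    f=np.load(f"pics/{tag}.npz");fx,fy,cx,cy=f["K"];T=f["T"];uv=np.atleast_2d(uv).astype(float)
    d=np.c_[(uv[:,0]-cx)/fx,(uv[:,1]-cy)/fy,np.ones(len(uv))]@T[:3,:3].T
    return T[:3,3]+d*((z-T[2,3])/d[:,2])[:,None]
E
python3 - <<'E'
from h import *
px=lambda u,v:((u+.5)/5.7-.5+225,(v+.5)/5.7-.5+115)
for n,p,z in(("cap",(385,177),.28),("rim",(228,421),.1867),("rim low",(228,421),.182),("lugs",(203,355),.18),("lugR",(298,432),.18),("FL",(310,390),.012),("FR",(720,337),.012),("BL",(266,77),.012),("pad",(742,260),.273)): print(n,ray("t4",px(*p),z)[0].round(4))
E
```

```text
cap [ 0.6581 -0.0892  0.28  ]
rim [ 0.5499 -0.015   0.1867]
rim low [ 0.5511 -0.0149  0.182 ]
lugs [5.871e-01 4.000e-04 1.800e-01]
lugR [ 0.5475 -0.0523  0.18  ]
FL [ 0.6141 -0.0592  0.012 ]
FR [ 0.659  -0.2998  0.012 ]
BL [ 0.8066 -0.0237  0.012 ]
pad [ 0.6261 -0.2718  0.273 ]
```

{"fn": "step_arm", "kwargs": {
  "motion": [
    [4,0,20,0,0,0,255],
    [4,0,45,0,0,0,255],
    [4,0,70,0,0,0,255],
    [4,0,95,0,0,0,255],
    [4,0,115,0,0,0,255],
    [4,0,127,0,0,0,255],
    [4,0,131.8,0,0,0,255],
    [4,0,131.8,0,0,0,255],
    [4,0,131.8,0,0,0,255]
  ]
}}

```text
time_s: 7.32
eef_pos: [0.5577, -0.0201, 0.1211]
eef_rot: [0.677, 0.209, 0.675, -0.208]
wrist_force: [0.7, -0.1, -1.1]
opening: 0.247
```

```bash
sed -i 's/^PR=.*;PY/PR=np.array([.6555,-.0873]);PY/' h.py
python3 - <<'E'
from h import *
for k in range(3): o=snap("scene",f"s5{k}");print(o["time_s"],o["eef_pos"],o["wrist_force"],rel(*tcp(135,.119)))
ims=np.mean([load(f"s5{k}")[0] for k in range(3)],0)
a=ims[180:260,270:370].astype(np.uint8)[:,:,::-1];cv2.imwrite("pics/c5.png",cv2.resize(a,None,fx=7,fy=7,interpolation=2))
E
```

```text
7.325 [ 0.55765942 -0.02012763  0.12110551] [ 0.69643063 -0.1197868  -1.10486768] (array([ 2.2, -0.3, -0.6]), array([ 0.03203672,  0.16082635, -0.06617751]))
7.375 [ 0.55776246 -0.02018167  0.12118119] [-0.02401472  0.30651273 -0.87426016] (array([ 2.2, -0.3, -0.7]), array([ 0.03416157,  0.16435095, -0.06973409]))
7.425 [ 0.55781664 -0.02019312  0.12118855] [ 0.63936062 -0.24456373 -0.59004944] (array([ 2.3, -0.3, -0.8]), array([ 0.03140281,  0.17528207, -0.07147475]))
```

View pics/c5.png

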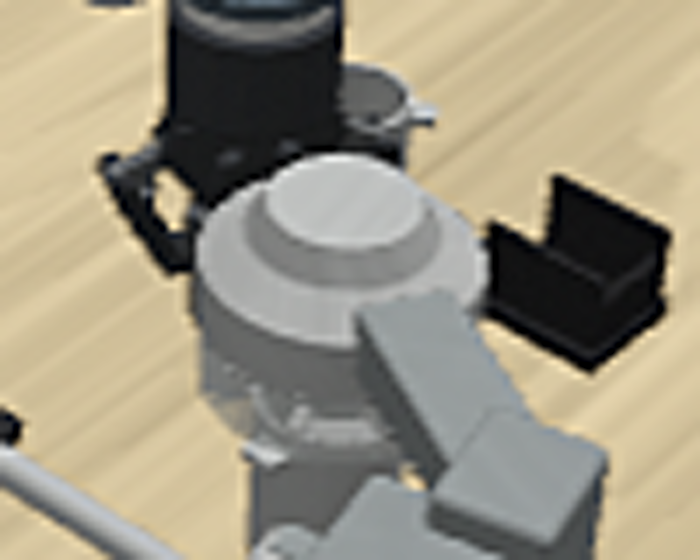

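{"fn": "step_arm", "kwargs": {
  "motion": [
    [-4,0,0,0,0,0,255],
    [-8,0,0,0,0,0,255],
    [-12,0,0,0,0,0,255],
    [-16,0,0,0,0,0,255],
    [-20,0,0,0,0,0,255],
    [-24,0,0,0,0,0,255],
    [-24,0,0,0,0,0,255]
  ]
}}

```text
time_s: 8.35
eef_pos: [0.5584, -0.0206, 0.1457]
eef_rot: [0.677, 0.209, 0.674, -0.209]
wrist_force: [0.2, 0.1, -1.8]
opening: 0.246
```

{"fn": "step_arm", "kwargs": {
  "motion": [
    [-3,0,0,0,0,0,255],
    [-6,0,0,0,0,0,255],
    [-9,0,0,0,0,0,255],
    [-12,0,0,0,0,0,255],
    [-13,0,0,0,0,0,255],
    [-13,0,0,0,0,0,255],
    [-13,0,0,0,0,0,255]
  ]
}}

```text
time_s: 9.22
eef_pos: [0.558, -0.0205, 0.1581]
eef_rot: [0.677, 0.209, 0.674, -0.209]
wrist_force: [0.2, 0.1, -1.3]
opening: 0.25
```

Run:
```python
from h import *
o=ctrl.get_obs();print(o["torque"],o["eef_pos"],rel(*tcp(135,.159)))
for a in range(135,181,5):
    p,r=tcp(a,.159);s,v=rel(p,r);print(a,s,v.round(1))
```

```text
[0.09851981 0.14350873 0.00114325] [ 0.55802711 -0.02054557  0.15810426] (array([-0.9, -0.1, -1.1]), array([ 0.00795191,  0.17038284, -0.06975574]))
135 [-0.9 -0.1 -1.1] [ 0.   0.2 -0.1]
140 [ -0.9 -10.5  -0.6] [-5.   0.2 -0.1]
145 [ -0.9 -20.8   0.8] [-10.    0.2  -0.1]
150 [ -0.9 -31.    3. ] [-15.    0.2  -0. ]
155 [ -0.9 -40.9   6.1] [-20.    0.2  -0. ]
160 [ -0.9 -50.5  10.1] [-25.    0.2  -0. ]
165 [ -0.9 -59.7  14.9] [-30.    0.2  -0. ]
170 [ -0.9 -68.5  20.5] [-35.    0.2  -0. ]
175 [ -0.9 -76.7  26.8] [-40.    0.2  -0. ]
180 [ -0.9 -84.4  33.8] [-45.    0.2   0. ]
```

{"fn": "step_arm", "kwargs": {
  "motion": [
    [-1.5,0,0,0,0,0,255],
    [-1.5,-10.4,0.5,-5,0,0,255],
    [-1.5,-20.7,1.8,-10,0,0,255],
    [-1.5,-30.9,4.1,-15,0,0,255],
    [-1.5,-40.8,7.2,-20,0,0,255],
    [-1.5,-45.6,9,-22.5,0,0,255],
    [-1.5,-45.6,9,-22.5,0,0,255]
  ]
}}

```text
time_s: 10.1
eef_pos: [0.5398, -0.0636, 0.1597]
eef_rot: [0.704, 0.073, 0.702, -0.073]
wrist_force: [-0.2, 0.0, -1.0]
opening: 0.246
```

{"fn": "step_arm", "kwargs": {
  "motion": [
    [0,-10.4,0.5,-5,0,0,255],
    [0,-20.7,1.8,-10,0,0,255],
    [0,-30.9,4.1,-15,0,0,255],
    [0,-40.8,7.2,-20,0,0,255],
    [0,-45.6,9,-22.5,0,0,255],
    [0,-45.6,9,-22.5,0,0,255],
    [0,-45.6,9,-22.5,0,0,255]
  ]
}}

```text
time_s: 10.98
eef_pos: [0.5392, -0.1094, 0.1596]
eef_rot: [0.705, -0.066, 0.703, 0.065]
wrist_force: [-0.8, 0.5, -1.8]
opening: 0.246
```

Run:
```python
from h import *
o=ctrl.get_obs();print(o["torque"],o["eef_pos"],rel(*tcp(180,.151)))
```

```text
[-0.01996105  0.10969619  0.07209124] [ 0.53922768 -0.10940176  0.15963424] (array([ 8.6,  0.2, -0.9]), array([-0.04950562,  0.17069548,  0.06506045]))
```

{"fn": "step_arm", "kwargs": {
  "motion": [
    [2,0,-0.5,0,0,0,255],
    [4,0,-0.5,0,0,0,255],
    [6,0,-0.5,0,0,0,255],
    [7,0,-0.5,0,0,0,255],
    [8,0,-0.5,0,0,0,255],
    [8,0,-0.5,0,0,0,255],
    [8,0,-0.5,0,0,0,255]
  ]
}}

```text
time_s: 11.85
eef_pos: [0.5388, -0.1099, 0.1518]
eef_rot: [0.705, -0.066, 0.703, 0.065]
wrist_force: [0.5, 0.1, -0.5]
opening: 0.251
```

{"fn": "step_arm", "kwargs": {
  "motion": [
    [0.7,0,0,0,0,0,255],
    [1.4,0,0,0,0,0,255],
    [1.4,0,0,0,0,0,255],
    [1.4,0,0,0,0,0,255]
  ]
}}

```text
time_s: 12.35
eef_pos: [0.5392, -0.1099, 0.1508]
eef_rot: [0.706, -0.066, 0.703, 0.065]
wrist_force: [-1.4, 0.9, 3.6]
opening: 0.244
```

{"fn": "step_arm", "kwargs": {
  "motion": [
    [0,0,0,0,0,0,160],
    [0,0,0,0,0,0,140],
    [0,0,0,0,0,0,100],
    [0,0,0,0,0,0,60],
    [0,0,0,0,0,0,60],
    [0,0,0,0,0,0,60]
  ]
}}

```text
time_s: 13.1
eef_pos: [0.5388, -0.1099, 0.1503]
eef_rot: [0.705, -0.066, 0.703, 0.065]
wrist_force: [-0.2, 0.0, 0.4]
opening: 0.768
```

Run:
```python
from h import *
o=snap("wrist","w6");print(o["eef_pos"],o["wrist_force"],o["opening"])
a=cv2.imread("pics/w6.png")
cv2.imwrite("pics/w6b.png",cv2.resize(a,(800,600)))
```

```text
[ 0.53879254 -0.10987657  0.15030146] [-0.16468663  0.04271216  0.35370684] 0.7679223410072654
```

View pics/w6b.png

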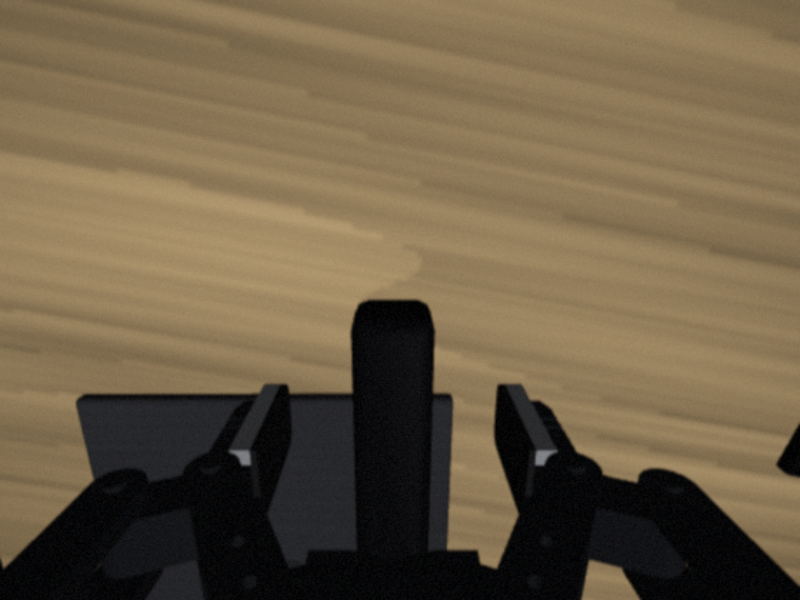

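The handle hangs straight and centred at (394,430), between the open fingers and touching neither. Next I retreat upward.

{"fn": "step_arm", "kwargs": {
  "motion": [
    [-8,0,0,0,0,0,60],
    [-20,0,0,0,0,0,60],
    [-40,0,0,0,0,0,60],
    [-75,0,-10,0,0,0,60],
    [-115,0,-20,0,0,0,120],
    [-155,0,-20,0,0,0,255],
    [-190,0,-20,0,0,0,255],
    [-190,-60,-20,0,0,0,255],
    [-190,-60,-20,0,0,0,255],
    [-190,-60,-20,0,0,0,255]
  ]
}}

```text
time_s: 14.4
eef_pos: [0.5294, -0.1723, 0.3406]
eef_rot: [0.705, -0.066, 0.703, 0.065]
wrist_force: [0.1, 0.0, -0.0]
opening: 0.001
```

Run:
```python
from h import *
o=snap("wrist","w7");print(o["time_s"],o["eef_pos"],o["opening"],o["wrist_force"])
a=cv2.imread("pics/w7.png");cv2.imwrite("pics/w7b.png",cv2.resize(a,(800,600)))
```

```text
14.4 [ 0.52936383 -0.17230327  0.3405844 ] 0.0007839294521587477 [ 0.06101613  0.01553235 -0.0012893 ]
```

View pics/w7b.png

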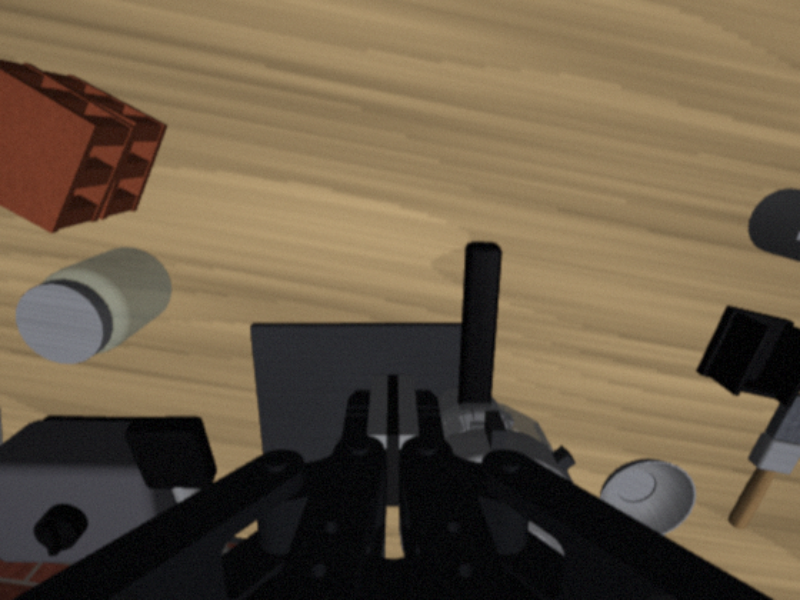

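The handle (483,245)-(476,400) hangs in line with the long rib at (480,420). The lever pad is at about (170,452).

Run:
```python
from h import *
im,W=load("w7");s=.7;g=im.max(2)
def sel(u0,v0,u1,v1,zl,zh,gm=60):
    a=np.s_[int(v0*s):int(v1*s),int(u0*s):int(u1*s)];w=W[a].reshape(-1,3);return w[(g[a].ravel()<gm)&(w[:,2]>zl)&(w[:,2]<zh)]
p=sel(110,405,225,500,.255,.29);r=cv2.minAreaRect((p[:,:2]*1000).astype(np.float32));print("pad",len(p),p.mean(0),np.median(p,0),r)
p=sel(455,235,505,400,.16,.2);m=p.mean(0);vt=np.linalg.svd(p[:,:2]-m[:2])[2][0];print("handle",len(p),m,np.median(p[:,2]),np.degrees(np.arctan2(vt[1],vt[0])), "perp to press", (m[:2]-PR)@[-np.sin(np.radians(PY)),np.cos(np.radians(PY))])
t=(p[:,:2]-m[:2])@vt;print("tip dist to axis",np.linalg.norm(m[:2]+vt*(t.min() if vt[0]>0 else t.max())-PR), "z slope",np.polyfit(t,p[:,2],1))
q=PR+R.from_euler('z',PY,degrees=True).apply([-.07,-.175,0])[:2];print("pad model",q)
print(rel([.619,-.271,.290],down(PY)))
```

```text
pad 2626 [ 0.61849506 -0.27066866  0.27210376] [ 0.61689206 -0.27034019  0.27233729] ((626.8472900390625, -271.05987548828125), (52.48246383666992, 36.47639465332031), 11.568633079528809)
handle 2615 [ 0.55241678 -0.10924211  0.17733899] 0.17819649777261182 10.250790781985698 perp to press -0.0025134344300763757
tip dist to axis 0.1578343231828099 z slope [-0.00050259  0.17733899]
pad model [ 0.61904737 -0.27222216]
(array([  50.8, -114. ,   69.6]), array([0.00887716, 0.17460755, 0.04974876]))
```

{"fn": "step_arm", "kwargs": {
  "motion": [
    [0,-40,20,0,0,0,255],
    [0,-80,45,0,0,0,255],
    [0,-114,69,0,0,0,255],
    [15,-114,69.6,0,0,0,255],
    [35,-114,69.6,0,0,0,255],
    [50,-114,69.6,0,0,0,255],
    [50,-114,69.6,0,0,0,255],
    [50,-114,69.6,0,0,0,255]
  ]
}}

```text
time_s: 15.45
eef_pos: [0.6193, -0.2713, 0.2916]
eef_rot: [0.706, -0.066, 0.703, 0.065]
wrist_force: [0.3, 0.3, -0.0]
opening: 0.0
```

{"fn": "step_arm", "kwargs": {
  "motion": [
    [8,0,0,0,0,0,255],
    [14,0,0,0,0,0,255],
    [19,0,0,0,0,0,255],
    [24,0,0,0,0,0,255],
    [30,0,0,0,0,0,255],
    [36,0,0,0,0,0,255],
    [42,0,0,0,0,0,255],
    [48,0,0,0,0,0,255],
    [54,0,0,0,0,0,255]
  ]
}}

```text
time_s: 16.58
eef_pos: [0.6191, -0.2718, 0.2364]
eef_rot: [0.705, -0.066, 0.703, 0.065]
wrist_force: [-4.5, -0.1, 7.0]
opening: 0.002
```

{"fn": "step_arm", "kwargs": {
  "motion": [
    [6,0,0,0,0,0,255],
    [12,0,0,0,0,0,255],
    [18,0,0,0,0,0,255],
    [23,0,0,0,0,0,255],
    [28,0,0,0,0,0,255],
    [31,0,0,0,0,0,255],
    [33,0,0,0,0,0,255],
    [35,0,0,0,0,0,255],
    [35,0,0,0,0,0,255]
  ]
}}

```text
time_s: 17.7
eef_pos: [0.6219, -0.2715, 0.2057]
eef_rot: [0.707, -0.067, 0.701, 0.065]
wrist_force: [-1.3, 3.9, 17.9]
opening: 0.005
```

{"fn": "step_arm", "kwargs": {
  "motion": [
    [1,0,0,0,0,0,255],
    [1,0,0,0,0,0,255],
    [-2,0,0,0,0,0,255],
    [-5,0,0,0,0,0,255],
    [-9,0,0,0,0,0,255],
    [-13,0,0,0,0,0,255],
    [-17,0,0,0,0,0,255],
    [-21,0,0,0,0,0,255],
    [-25,0,0,0,0,0,255],
    [-29,0,0,0,0,0,255]
  ]
}}

```text
time_s: 18.95
eef_pos: [0.6188, -0.2719, 0.2307]
eef_rot: [0.705, -0.066, 0.703, 0.065]
wrist_force: [-5.1, -0.1, 6.1]
opening: -0.001
```

{"fn": "step_arm", "kwargs": {
  "motion": [
    [-4,0,0,0,0,0,255],
    [-8,0,0,0,0,0,255],
    [-12,0,0,0,0,0,255],
    [-16,0,0,0,0,0,255],
    [-20,0,0,0,0,0,255],
    [-24,0,0,0,0,0,255],
    [-28,0,0,0,0,0,255],
    [-32,0,0,0,0,0,255],
    [-36,0,0,0,0,0,255],
    [-40,0,0,0,0,0,255]
  ]
}}

```text
time_s: 20.2
eef_pos: [0.6193, -0.2713, 0.2707]
eef_rot: [0.705, -0.066, 0.703, 0.066]
wrist_force: [2.9, 0.8, 3.4]
opening: 0.0
```

{"fn": "step_arm", "kwargs": {
  "motion": [
    [-4,0,0,0,0,0,255],
    [-8,0,0,0,0,0,255],
    [-12,0,0,0,0,0,255],
    [-16,0,0,0,0,0,255],
    [-20,0,0,0,0,0,255],
    [-50,0,0,0,0,0,255],
    [-90,0,0,0,0,0,255],
    [-120,0,-20,0,0,0,255],
    [-120,0,-60,0,0,0,255],
    [-120,0,-60,0,0,0,255]
  ]
}}

```text
time_s: 21.45
eef_pos: [0.5584, -0.2832, 0.3915]
eef_rot: [0.705, -0.066, 0.703, 0.064]
wrist_force: [0.8, -1.0, -1.3]
opening: 0.004
```

Run:
```python
from h import *
o=snap("wrist","w8");print(o["time_s"],o["eef_pos"],o["opening"],o["wrist_force"])
a=cv2.imread("pics/w8.png");cv2.imwrite("pics/w8b.png",cv2.resize(a,(800,600)))
```

```text
21.45 [ 0.55839339 -0.28316205  0.39153731] 0.00381560415346124 [ 0.81828681 -1.00240117 -1.31351539]
```

View pics/w8b.png

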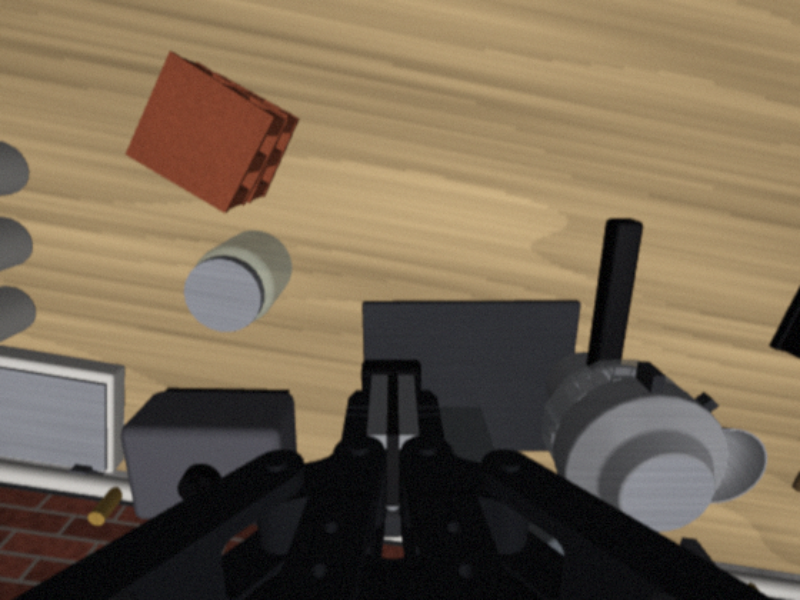

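The handle still hangs at the front, (622,225)-(607,360), and the lever pad is at (392,370), just below the fingers.

Run:
```python
from h import *
im,W=load("w8");s=.7;g=im.max(2)
def sel(u0,v0,u1,v1,zl,zh,gm=60):
    a=np.s_[int(v0*s):int(v1*s),int(u0*s):int(u1*s)];w=W[a].reshape(-1,3);return w[(g[a].ravel()<gm)&(w[:,2]>zl)&(w[:,2]<zh)]
p=sel(355,355,430,372,.18,.31);print("pad",len(p),np.median(p,0))
p=sel(585,215,645,355,.165,.195);m=p.mean(0);vt=np.linalg.svd(p[:,:2]-m[:2])[2][0];t=(p[:,:2]-m[:2])@vt
print("handle",m,np.median(p[:,2]),np.degrees(np.arctan2(vt[1],vt[0])),np.polyfit(t,p[:,2],1)[0],(m[:2]-PR)@[-np.sin(np.radians(PY)),np.cos(np.radians(PY))])
snap("top","t9");im,W=load("t9");w=W[150:172,345:366].reshape(-1,3);g=im[150:172,345:366].max(2).ravel();w=w[(g<50)&(w[:,2]>.15)];print("pad top cam",len(w),np.median(w,0))
```

```text
pad 359 [ 0.60284435 -0.27590024  0.27178172]
handle [ 0.55156357 -0.11119121  0.1766931 ] 0.1780170043154804 10.393036320030822 0.002369835544978131 -0.004271280734553368
pad top cam 225 [ 0.55150794 -0.25018627  0.48540004]
```

```bash
python3 -c "
from bench import ctrl
print(ctrl.hand_in())"
```

```text
the job is handed in; nothing more can be done
None
```

The job is handed in. I took the farthest cup by its handle, put it up through the gaps in the press head, turned it 45° and set it into the pockets. I then let go, pressed the lever to its stop and eased it back up. It took about 21.5 s of the 67 s allowed, and the hand-in reported no verdict.

**Cup:** In my last look the handle top was at 178 mm, against 179 mm expected. The handle was level, pointed about 0.3° off the press's estimated front and lay about 4 mm to its side. The fingers were clear of it.

**Lever:** At the bottom the fingertip was at 206 mm with about 18 N on it, which I took as the stop. I did not read the joint angle directly. I raised it at about 4 mm per row (roughly 0.25 rad/s). The pad is now back at 272 mm, against 273 mm at rest.

**Other things on the shelf:** I felt no contact with anything else. I did not measure where they stand now.

**Checks that disagreed:**
- The top and wrist cameras placed the press about 5 mm apart. I used a value in between, and the cup went in without any contact force.
- The last top-camera reading of the pad was useless because the arm was in the way.

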